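Load the drying cabinet's slide-out tray

TASK

Put all the small handle blanks lying loose on the bench into the drying cabinet's tray: pull the tray right out until it locks, slide its retaining bar out of the way, lay the blanks on the tray floor side by side, lengthwise front to back, with a clear finger-width of air between neighbours, and slide the bar up against their ends so that they cannot shift. Then press the release button, and push the tray fully home. Leave everything else on the bench where it is.

Things in the scene. Friction and masses are not known exactly. Their poses are not given: they have to be found in the camera images.
- cabinet: Low grey sheet-steel drying cabinet, fixed on the bench, 200 deep (its x) by 263 wide (its y) by 94 mm high. Origin: centre of its underside. The tray comes out of its open front, towards its own -x; z up.
- tray (a joint): How far the tray is out (m): 0 home, 0.190 end stop. Friction 1.2 N, damped, and a closing spring, 0.8 N (home) to 2.3 N (out): let go beyond 0.05 it creeps back by itself. Past 0.185 a pawl snaps behind its catch (1 to 2 N more over the last 20 mm) and holds it out at 0.184 until the release is pressed; then it creeps in to about 0.05 at 5 cm/s or less and must be pushed home from there.
- tray_handle (a point): Middle of the tray's handle, a round steel bar 11 mm thick, 120 mm long, parallel to y, 60 mm above the bench and 42 mm in front of the tray's front panel (36 mm clear behind the bar). Panel: 6 mm thick, 263 mm wide, from 12 to 86 mm above the bench. Moves with the tray; axes as the cabinet's (the tray comes out along -x).
- tray_back (a point): Point on the tray floor at the foot of its back wall, at mid-width; moves with the tray, axes as the cabinet's. The floor is flat, 22 mm above the bench, 160 mm long from here in -x to the front panel, and 117 mm wide to either side in y; side and back walls stand 18 mm above it. Locked out, this point is 25 mm in front of the cabinet. A blank square against the back wall has its centre at x = -0.045.
- keeper (a joint): Position of the retaining bar in the tray (m): 0 is its parked stop by the front panel, growing towards the back wall, 0.055 the other stop. Friction 2 N; stays where it is left. Free floor between bar and back wall: 0.130 minus this value, so a 90 mm blank that touches both has it at 0.040.
- keeper_knob (a point): Middle of the bar's upright round black knob, 22 mm across, from 44 to 68 mm above the bench, at mid-length of the bar. The bar is aluminium, 16 mm wide in x (8 mm either side of the knob's axis), 228 mm long in y, its top 42 mm above the bench. Parked, the knob's axis is 22 mm from the inside of the front panel. Axes as the cabinet's.
- release (a joint): How far the release button is pressed (m): 0 up, 0.008 fully down; frees the tray at about 0.006. Spring 1.5 N (up) to 3.9 N (fully down); it comes up by itself, and is held down while the catch passes over its pawl.
- release_top (a point): Centre of the top of the release button: round, grey, 28 mm across, in a black collar on the cabinet's roof, near the front edge and the cabinet's -y end; pressed straight down. 112 mm above the bench when up.
- mid_a (a point): Centre of handle blank A, a plain sawn wooden block 30 x 90 x 18 mm, about 40 g; long side along its y, 18 mm thick along its z. Lies flat on the bench at the start. Two to four such blanks are present; all are alike.
- blank_a: The same blank A; origin at the centre of its 30 x 90 underside, axes as above.
- mid_b (a point): Centre of handle blank B, a plain sawn wooden block 30 x 90 x 18 mm, about 40 g; long side along its y, 18 mm thick along its z. Lies flat on the bench at the start. Two to four such blanks are present; all are alike.
- blank_b: The same blank B; origin at the centre of its 30 x 90 underside, axes as above.
- mid_c (a point): Centre of handle blank C, a plain sawn wooden block 30 x 90 x 18 mm, about 40 g; long side along its y, 18 mm thick along its z. Lies flat on the bench at the start. Two to four such blanks are present; all are alike.
- blank_c: The same blank C; origin at the centre of its 30 x 90 underside, axes as above.
- mid_d (a point): Centre of handle blank D, a plain sawn wooden block 30 x 90 x 18 mm, about 40 g; long side along its y, 18 mm thick along its z. Lies flat on the bench at the start. Two to four such blanks are present; all are alike.
- blank_d: The same blank D; origin at the centre of its 30 x 90 underside, axes as above.
- pencil: Red pencil, 166 mm long, 7 mm thick, lying among the blanks; not part of the job. Origin: centre of its underside.
- sanding_block: Cork-brown sanding block, 67 x 112 x 28 mm, lying on the rear of the cabinet roof; not part of the job. Origin: centre of its underside.

How it is judged:
By the outcome, as a careful person would: the job done as asked, in the order asked, and still so for the second after the job is handed in, with the robot touching nothing.
Of blank_a, blank_b, blank_c, blank_d only 2 to 4 are there at a start; the rules pass over those that are not, and their reading is None.
At some moment in a run one of blank_a, blank_b, blank_c, blank_d may be knocked a few centimetres aside while the robot is not near it.
Once in a run the grip may slacken for a moment while it holds something.
It also fails if it takes over 210 s, if anything falls off the work surface, if the arm or the gripper's body presses on something with over 40 N, if the wrist force passes 120 N, or if a joint passes its speed limit or range.

ROBOT

A 6-joint arm with a two-finger parallel gripper is mounted at the origin on the work surface; the furniture and walls round the work are solid. World frame = base frame: x ahead of the robot, y to its left, z up, the work surface at z = 0. Lengths are in m, angles in rad, forces in N, time in s.
With the tool pointing down it reaches from about 0.375 to 0.9 m from the base axis. Payload 3.1 kg.
Tool frame: the origin (TCP) lies between the finger pads; the fingertips stand 8 mm ahead of it and the grasp point (between the pads) lies 11 mm behind it; z points along the fingers, y is the line along which they close (so a half turn about z gives the same grasp; the last joint's range is limited). The gripper opens to 85 mm and grips with 20 to 120 N. Pads are 22 mm wide; open, the fingers measure 114 mm over their backs; the gripper's body (76 mm by 85 mm) begins 54 mm behind the grasp point. The pads swing forward as they close: fully open they stand 13 mm farther back than shut.
Start: joints at [1.018, 0.527, 1.433, -0, 1.181, -0.178], TCP at [0.229, 0.582, 0.239] pointing down, gripper open.
Joint ranges: [-3.08, 3.08], [-0.75, 2.2], [0.22, 2.44], [-1.43, 4.57], [0, 2.65], [-2.85, 2.85]. Speed limits (rad/s): [2.79, 2.79, 3.14, 3.14, 3.14, 3.14].

INTERFACE

Orientations are given as a unit quaternion [x, y, z, w].
In Python, from station import readout, cams, sign_off gives the robot as it stands.
- The arm moves only by the tool send_rows, never from a script. Its argument "commands" is text: rows parted by semicolons, each of 5 numbers parted by spaces: the finger opening in mm, from 0 to 85.4, then the shift along the tool's x, y, z each as a share of 0.02 m, from -1 to 1, then the turn about the tool's z as a share of 4 degrees, from -1 to 1. In form: grip dx dy dz spin; .... A call has 1 to 20 rows; each row shifts and turns the commanded pose from where the row before left it, along the tool's axes as they then stand; what a row does not reach is not made up. A row lasts 1/12 s, in which the tool goes at most 41.7 mm and 7.16 degrees, less where a joint would pass 70% of its speed; a pose out of reach is approached as far as the arm can. A call with a number of a shift or a turn outside -1 to 1 is refused whole. A call with a gripper value outside its range is refused whole. The fingers move at their own pace and stop on an object; "grip_force" is the grip in N (left out, the last holds). Time passes only in rows, so rows that do not move let the fingers close. It gives the time, the measured TCP pose, the force, the opening and the grip force at its end, in the units of the state.
- readout.sense(): the state, without advancing time (a new reading comes with each control period).
- cams.snapshot(name): name is "scene" or "side" or "wrist"; returns a dict with "pixels" (384x512x3 uint8, red, green, blue), "intrinsics" (3x3 intrinsics, pixels), "dist" ([k1, k2, p1, p2, k3] as OpenCV has them; the pictures are not rectified), "eye" and "rotation" of the camera in the world. Camera axes: x right, y down, z forward; pixel columns grow to the right and rows downward; lengths in m; the calibration is good to about 2 mm. A picture is of the moment at which its call begins. There is no depth.
- sign_off(): hands the job in; it is judged then, once.
The state is a dict: "t": time; "q": joint angles; "qd": joint speeds; "tau": joint torques, N m; "tcp_pos": TCP position; "tool_rot": TCP orientation; "force": force on the tool from outside, world axes, zero at the start; "ft_torque": the same for the moment, N m; "finger_gap": opening from 0.0 (shut) to 1.0 (fully open); "gripper_force": force on a finger pad.
Only numpy, scipy, OpenCV 4.12 (cv2) and the standard library are available. Lean on these libraries where they do the work, as an engineer would, in place of code of your own. Each camera call takes 0.05 s, during which the arm holds its last target. There are 200 camera calls.

## Working session

There is one attempt and no reset: what is moved stays moved. The work goes in short steps, Python scripts to look and compute and a tool call to move; the robot and the scene stay as the last step left them, time stands still between calls to the robot, and variables do not carry over. Pictures are saved under pics/ and viewed, at most 14 in all, crops included, and the job is handed in when it is done.

Besides the shell and the picture viewer there is one more tool, called after ">>>" as name(argument=value, ...) on one line, values as JSON. send_rows: Moves the arm, as the interface text tells. Its arguments: {"type":"object","properties":{"commands":{"type":"string"},"grip_force":{"type":"number"}},"required":["commands"]}

```bash
mkdir -p pics; ls
cat > h.py <<'E'
import numpy as np, cv2
from station import readout, cams, sign_off
def snap(name,fn):
    s=cams.snapshot(name); cv2.imwrite('pics/'+fn+'.png',s['pixels'][:,:,::-1]); 
    np.savez('pics/'+fn+'.npz',**{k:np.array(v) for k,v in s.items()}); return s
def load(fn): return dict(np.load('pics/'+fn+'.npz'))
def ray(s,px,z):
    u=cv2.undistortPoints(np.array(px,float).reshape(-1,1,2),s['intrinsics'],s['dist']).reshape(-1,2)
    d=np.c_[u,np.ones(len(u))]@s['rotation'].T; e=s['eye']
    return e+d*((z-e[2])/d[:,2])[:,None]
def proj(s,P):
    P=np.array(P,float).reshape(-1,3); r=s['rotation'].T
    return cv2.projectPoints(P,cv2.Rodrigues(r)[0],-r@s['eye'],s['intrinsics'],s['dist'])[0].reshape(-1,2)
E
python3 - <<'E'
from h import *
a=snap('scene','s0');b=snap('side','d0')
print(a['eye'],a['rotation'],b['eye'],b['rotation'])
r=readout.sense();print(r)
cv2.imwrite('pics/both.png',cv2.resize(np.vstack([a['pixels']])[:,:,::-1],(800,600)))
cv2.imwrite('pics/side.png',cv2.resize(b['pixels'][:,:,::-1],(800,600)))
E
```

```text
pics
[ 0.08311957 -0.40642065  0.86108317] [ 0.86745611 -0.38144768  0.12970515 -0.29188036] [0.42763006 0.81713446 0.74943831] [-0.04437262  0.89471435 -0.4436531   0.02625329]
{'t': 0.1, 'q': array([ 1.01751091e+00,  5.28381986e-01,  1.43378068e+00,  1.84027370e-05,
        1.18142490e+00, -1.78469700e-01]), 'qd': array([-0.00021649, -0.00177911, -0.00052016, -0.00047106, -0.00086123,
        0.00075576]), 'tau': array([-4.25282024e-04, -4.43304634e+01, -1.78586054e+01, -2.05082033e-04,
        3.86795014e-03,  5.77194399e-06]), 'tcp_pos': array([0.22842321, 0.58107809, 0.238424  ]), 'tool_rot': array([ 1.86316119e-01,  9.82489343e-01, -9.28392157e-04, -3.64805397e-04]), 'force': array([-0.4317306 , -0.53182047, -0.48716265]), 'ft_torque': array([0.04717488, 0.01534577, 0.03676223]), 'gripper_force': 0.0, 'finger_gap': 0.9976765246054686}
```

View pics/both.png

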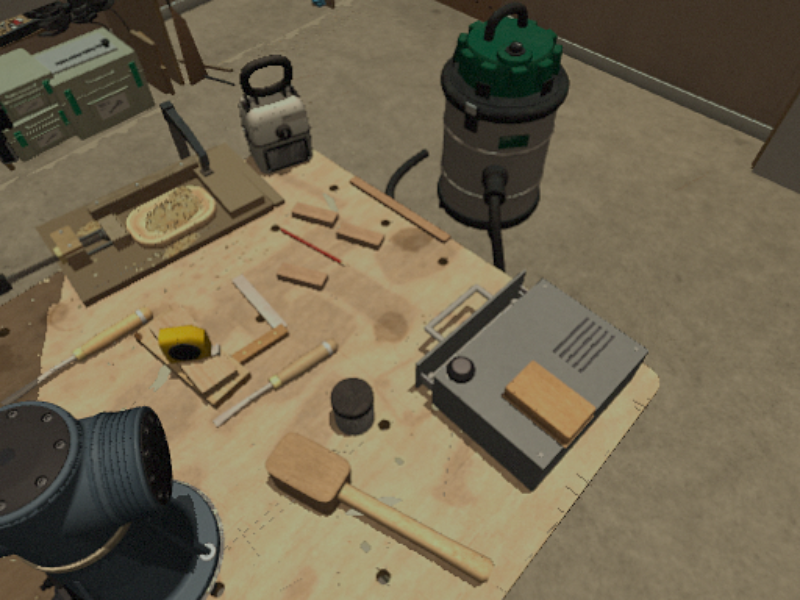

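View pics/side.png

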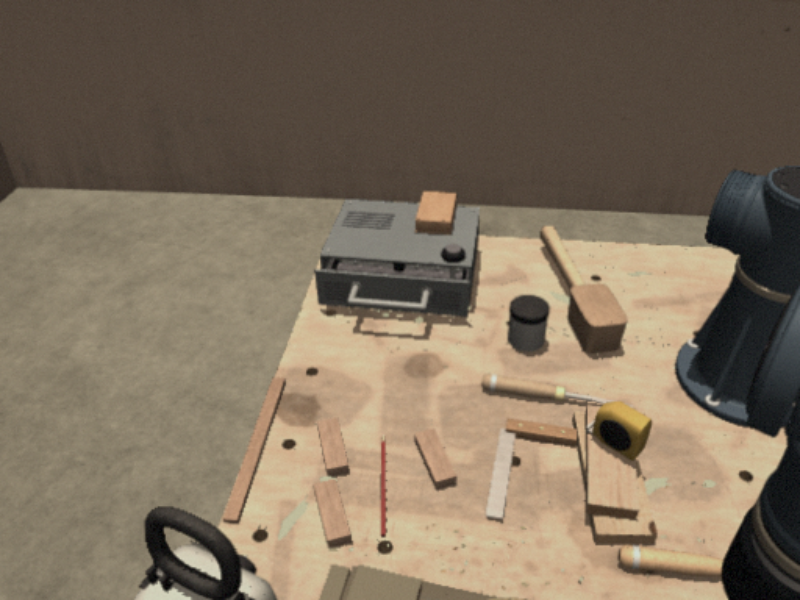

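The scene shows 3 blanks. In the 800 px side view they are near (435,457), (333,446) and (333,512). The cabinet is at (400,255), its handle at (390,301) and its button at (453,250).

```bash
sed -i "s/^def ray/from scipy.spatial.transform import Rotation as R\ndef ray/; s/np.savez/s['rotation']=R.from_quat(s['rotation']).as_matrix() if np.size(s['rotation'])==4 else s['rotation']; np.savez/" h.py
python3 - <<'E'
from h import *
np.set_printoptions(precision=4,suppress=True)
a=load('s0');b=load('d0')
for s in(a,b):
    if s['rotation'].size==4: s['rotation']=R.from_quat(s['rotation']).as_matrix()
f=1.5625
def p(s,l,z): print(ray(s,np.array(l)/f,z)[:,:2].tolist())
print('side roof FL BL BR FR');print(ray(b,np.array([(330,262),(345,203),(480,208),(476,268)])/f,.094))
print('scene roof: far-front, far-back, near-back, near-front');print(ray(a,np.array([(540,282),(647,352),(541,468),(434,387)])/f,.094))
print('button');print(ray(b,np.array([(453,248)])/f,.112),ray(a,np.array([(461,367)])/f,.112))
print('handle');print(ray(b,np.array([(352,301),(427,305)])/f,.06),ray(a,np.array([(428,329),(473,291)])/f,.06))
print('blanks side');print(ray(b,np.array([(433,455),(332,443),(331,510)])/f,.018))
print('blanks scene');print(ray(a,np.array([(303,278),(360,235),(315,214)])/f,.018))
print('pencil');print(ray(a,np.array([(276,228),(343,264)])/f,.005))
print(b['eye'],a['eye'])
w=snap('wrist','w0'); print(w['eye'],w['rotation'])
E
```

```text
side roof FL BL BR FR
[[ 0.6744 -0.1292  0.094 ]
 [ 0.6862 -0.3317  0.094 ]
 [ 0.4262 -0.3356  0.094 ]
 [ 0.4275 -0.1339  0.094 ]]
scene roof: far-front, far-back, near-back, near-front
[[ 0.6856 -0.1542  0.094 ]
 [ 0.6826 -0.35    0.094 ]
 [ 0.4256 -0.3362  0.094 ]
 [ 0.4211 -0.1534  0.094 ]]
button
[[ 0.4682 -0.1637  0.112 ]] [[ 0.4642 -0.1667  0.112 ]]
handle
[[ 0.628  -0.0688  0.06  ]
 [ 0.5038 -0.0695  0.06  ]] [[ 0.5094 -0.0659  0.06  ]
 [ 0.6194 -0.0708  0.06  ]]
blanks side
[[0.471  0.2064 0.018 ]
 [0.6116 0.1989 0.018 ]
 [0.5915 0.3076 0.018 ]]
blanks scene
[[0.4625 0.1921 0.018 ]
 [0.6073 0.1916 0.018 ]
 [0.587  0.297  0.018 ]]
pencil
[[0.5169 0.3355 0.005 ]
 [0.5415 0.1717 0.005 ]]
[0.4276 0.8171 0.7494] [ 0.0831 -0.4064  0.8611]
[0.1624 0.6084 0.3733] [[ 0.3654  0.8923  0.2649]
 [ 0.9308 -0.3497 -0.1061]
 [-0.002   0.2853 -0.9584]]
```

>>> send_rows(commands="85 0 0 0 -0.9;85 0 0 0 -0.9;85 0 0 0 -0.9;85 0 0 0 -0.9;85 0 0 0 -0.9;85 0 0 0 -0.87;85 -0.5 -1 0 0;85 -0.5 -1 0 0;85 -0.5 -1 0 0;85 -0.5 -1 0 0;85 -0.5 -1 0 0;85 -0.5 -1 0 0;85 -0.5 -1 0 0;85 -0.5 -1 0 0;85 -0.5 -1 0 0;85 -0.5 -1 0 0;85 -0.5 -1 0 0;85 -0.5 -1 0 0;85 -0.5 -1 0 0;85 -0.5 -1 0 0")

```text
t: 1.82
tcp_pos: [0.369, 0.3006, 0.2392]
tool_rot: [-0.0, 1.0, -0.0, -0.0]
force: [0.4, -0.2, -0.2]
finger_gap: 0.996
gripper_force: 0.0
```

>>> send_rows(commands="85 -0.5 -1 0 0;85 -0.5 -1 0 0;85 -0.5 -1 0 0;85 -0.5 -1 0 0;85 -0.5 -1 0 0;85 -0.5 -1 0 0;85 -0.5 -1 0 0;85 -0.5 -1 0 0;85 -0.5 -1 0 0;85 -0.5 -1 0 0;85 -0.5 -1 0 0;85 -0.5 -1 0 0;85 -0.5 -1 0 0;85 -0.5 -1 0 0;85 -0.5 -1 0 0;85 -0.5 -1 0 0;85 -0.5 -1 0 0;85 -0.5 -1 0 0;50 -0.5 -0.5 0 0;50 0 0 0 0")

```text
t: 3.48
tcp_pos: [0.5609, -0.071, 0.2392]
tool_rot: [0.001, 1.0, -0.001, 0.001]
force: [1.1, 0.5, -0.1]
finger_gap: 0.739
gripper_force: 0.0
```

Run:
```python
from h import *
w=snap('wrist','w1'); print(w['eye'],w['rotation'])
cv2.imwrite('pics/w1v.png',cv2.resize(w['pixels'][:,:,::-1],(800,600)))
print(readout.sense()['tcp_pos'])
```

```text
[ 0.48932428 -0.0700873   0.37389724] [[ 0.00185985  0.95765387  0.28791598]
 [ 0.99999726 -0.00137111 -0.00189913]
 [-0.00142394  0.28791873 -0.95765379]]
[ 0.55929138 -0.06931243  0.23893963]
```

View pics/w1v.png

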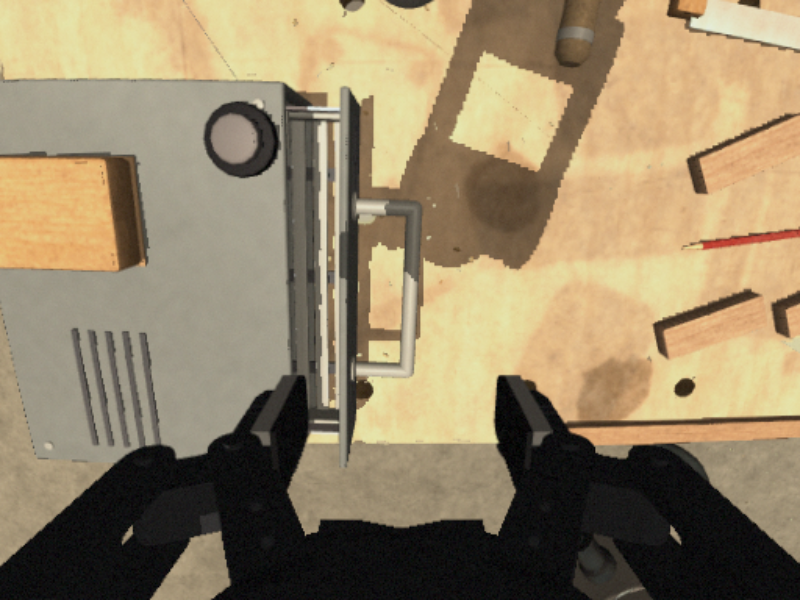

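The wrist view shows the handle bar from (414,207) to (408,372), the button at (236,138), the panel top edge from (346,90) to (344,462), and the roof front edge from (283,85) to (290,440).

Run:
```python
from h import *
np.set_printoptions(precision=4,suppress=True)
s=load('w1');f=1.5625
P=lambda l,z: print(ray(s,np.array(l)/f,z)[:,:2].tolist())
P([(414,207),(408,372)],.064)
P([(236,138)],.112)
P([(283,82),(291,440)],.094);P([(352,90),(347,460)],.086)
P([(0,83),(0,285),(38,458)],.094)
P([(695,160),(705,192)],.018) # blank1 near end top corners
P([(658,323),(668,357),(751,291)],.018)
```

```text
[[0.510906051818247, -0.06165659961895764], [0.631926202154613, -0.06537020040766588]]
[[0.46947343633987454, -0.16135789061261896]]
[[0.43797005733170735, -0.1377094826479697], [0.6714360656165398, -0.14942620192159906]]
[[0.44136460512199055, -0.09910310939831604], [0.6936711135535759, -0.11101882657239107]]
[[0.43249604539413444, -0.3093750402863531], [0.556435024441107, -0.3387071101783349], [0.6910146461820514, -0.34554194263199633]]
[[0.4770079172170931, 0.15592189587389807], [0.500908497131417, 0.1681595718128296]]
[[0.6091421932195407, 0.1468221158583732], [0.6403085262620969, 0.16111183438638915], [0.5810640764881568, 0.22400678273959052]]
```

>>> send_rows(commands="30 -0.6 0.3 0 0.63;30 0 0 1 0;30 0 0 1 0;30 0 0 1 0;30 0 0 1 0;30 0 0 1 0;30 0 0 1 0;30 0 0 1 0;30 0 0 1 0;30 0 0 1 0;30 0 0 0.5 0;30 0 0 0 0;30 0 0 0 0;0 0 0 0 0;0 0 0 0 0;0 0 0 0 0;0 0 0 0 0;0 0 0 0 0;0 0 0 0 0", grip_force=40)

```text
t: 5.12
tcp_pos: [0.5714, -0.0627, 0.0506]
tool_rot: [0.022, 1.0, -0.0, 0.001]
force: [-1.7, -0.7, 6.3]
finger_gap: 0.113
gripper_force: 39.5
```

>>> send_rows(commands="0 0 0.4 0 0;0 0 0.5 0 0;0 0 0.5 0 0;0 0 0.5 0 0;0 0 0.5 0 0;0 0 0.5 0 0;0 0 0.5 0 0;0 0 0.5 0 0;0 0 0.5 0 0;0 0 0.5 0 0;0 0 0.5 0 0;0 0 0.5 0 0;0 0 0.5 0 0;0 0 0.5 0 0;0 0 0.4 0 0;0 0 0 0 0", grip_force=60)

```text
t: 6.45
tcp_pos: [0.5778, 0.0839, 0.0506]
tool_rot: [0.021, 1.0, -0.0, 0.001]
force: [-0.6, -0.9, 6.9]
finger_gap: 0.103
gripper_force: 59.0
```

>>> send_rows(commands="0 0 0.2 0 0;0 0 0.2 0 0;0 0 0.2 0 0;0 0 0 0 0")

```text
t: 6.78
tcp_pos: [0.5783, 0.095, 0.0506]
tool_rot: [0.021, 1.0, -0.001, 0.001]
force: [-1.9, -3.3, 6.8]
finger_gap: 0.111
gripper_force: 45.0
```

>>> send_rows(commands="0 0 0.15 0 0;0 0 0.15 0 0;0 0 0.15 0 0;0 0 0 0 0")

```text
t: 7.12
tcp_pos: [0.5783, 0.096, 0.0506]
tool_rot: [0.019, 1.0, -0.007, -0.001]
force: [-4.1, -31.7, 7.9]
finger_gap: 0.106
gripper_force: 58.7
```

>>> send_rows(commands="0 0 -0.4 0 0;0 0 -0.3 0 0;0 0 0 0 0;30 0 0 0 0;30 0 0 0 0;30 0 0 0 0;30 0 0 0 0;30 0 0 -0.6 0;30 0 0 -1 0;30 0 0 -1 0;30 0 0 -1 0;30 0 0 -1 0;30 0 0 -1 0;30 0 0 -1 0;30 0 0 -1 0;30 0 0 -1 0;30 0 0 -1 0;30 0 0 -1 0;30 0 -1 -1 0;30 0 -1 -1 0")

```text
t: 8.78
tcp_pos: [0.5752, 0.0514, 0.3031]
tool_rot: [0.021, 1.0, 0.0, 0.0]
force: [0.3, -0.8, 0.8]
finger_gap: 0.348
gripper_force: 0.0
```

Run:
```python
from h import *
w=snap('wrist','w2')
cv2.imwrite('pics/w2v.png',cv2.resize(w['pixels'][:,:,::-1],(800,600)))
print(readout.sense()['tcp_pos'])
```

```text
[0.57779626 0.04701925 0.30750859]
```

View pics/w2v.png

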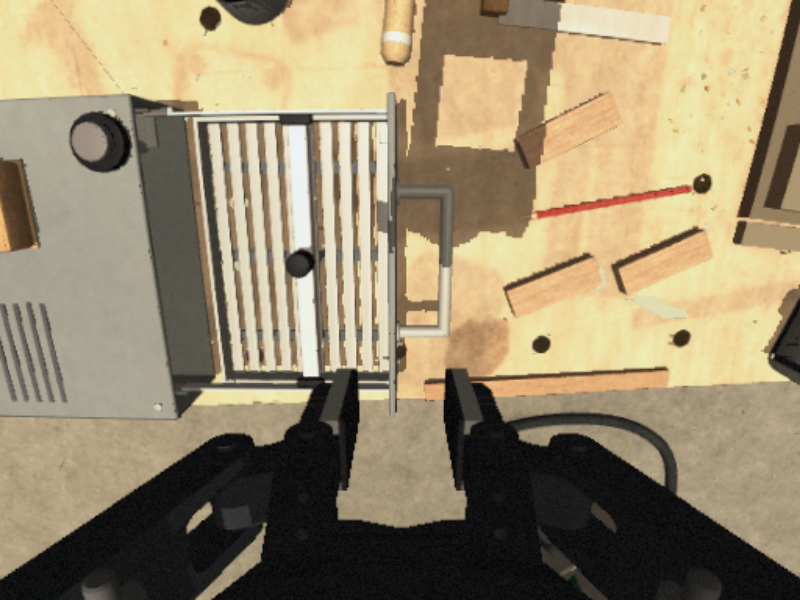

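The tray is out and locked. The knob is at (300,263), and the blanks are at (570,130), (553,285) and (663,261).

```bash
cat > seg.py <<'E'
from h import *
def blanks(s,boxes,fn=None):
    im=s['pixels']; hsv=cv2.cvtColor(im,cv2.COLOR_RGB2HSV); vis=im[:,:,::-1].copy()
    for (x0,y0,x1,y1) in boxes:
        sub=cv2.cvtColor(im,cv2.COLOR_RGB2LAB)[y0:y1,x0:x1].astype(float)
        bg=np.median(sub.reshape(-1,3),0)
        L=sub[...,0]; 
        m=((np.linalg.norm(sub[...,1:]-bg[1:],axis=2)>3)|(L<bg[0]-18))&(L>95)
        m=cv2.morphologyEx(m.astype(np.uint8),cv2.MORPH_OPEN,np.ones((3,3)))
        c=max(cv2.findContours(m,0,1)[0],key=cv2.contourArea).reshape(-1,2)+[x0,y0]
        cv2.drawContours(vis,[c.reshape(-1,1,2).astype(int)],-1,(255,0,0),1)
        g=ray(s,c,.018)[:,:2]
        (cx,cy),(w,h),a=cv2.minAreaRect((g*1000).astype(np.float32))
        if w<h: w,h,a=h,w,a+90   # a = dir of long side from x
        print('c %.1f %.1f  %.0fx%.0f ang %.1f'%(cx,cy,w,h,(a+90)%180-90), bg)
    if fn: cv2.imwrite('pics/'+fn+'.png',vis)
    return vis
E
python3 - <<'E'
from seg import *
s=load('w2');f=1.5625
v=blanks(s,[(324,50,405,113),(316,155,388,207),(388,140,462,194)])
cv2.imwrite('pics/v2.png',cv2.resize(v[40:215,310:470],(640,700))[:600])
P=lambda l,z: print(ray(s,np.array(l)/f,z)[:,:2].tolist())
P([(302,260)],.068)
P([(397,95),(392,412)],.086)
P([(449,190),(446,333)],.064)
P([(98,140)],.112)
P([(200,122),(231,378)],.040) # back wall
P([(290,124),(303,376),(309,124),(318,376)],.042)
E
```

```text
c 468.7 198.9  100x81 ang 88.7 [206. 134. 159.]
c 615.9 197.1  111x66 ang 87.6 [212. 132. 159.]
c 596.6 304.4  113x78 ang -81.1 [212. 132. 160.]
[[0.5686795302706519, -0.02991985097565243]]
[[0.4481308208260949, 0.054412765092728674], [0.7029165235269617, 0.0391401912362723]]
[[0.5173405546790778, 0.09319470070408944], [0.6392984338682313, 0.08921792950614665]]
[[0.4695523508308409, -0.15560532328425875]]
[[0.4533789493437019, -0.11070860163765449], [0.6862221478150332, -0.11790711950921325]]
[[0.4593743823357272, -0.03478435617191905], [0.6856652010229259, -0.046599646699167066], [0.46016170936723316, -0.019055451470334564], [0.6862004499610479, -0.032119554439211676]]
```

View pics/v2.png

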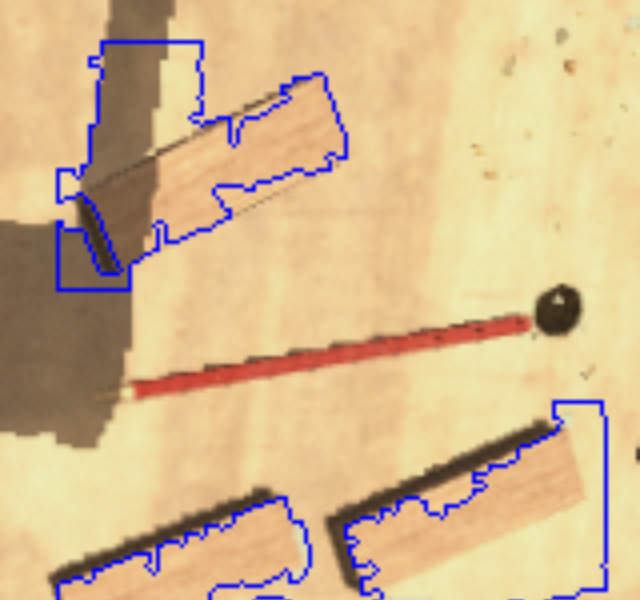

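The crop (4x, offset 310,40) shows blank 1 with top corners at about (85,190), (322,72), (346,157) and (118,270). Blank 3 starts at (345,522) and (560,432).

Run:
```python
from h import *
s=load('w2');f=1.5625
def fit(px):
    g=ray(s,np.array(px),.018)[:,:2]*1000
    (cx,cy),(w,h),a=cv2.minAreaRect(g.astype(np.float32)); 
    if w<h: w,h,a=h,w,a+90
    print('mean',g.mean(0).round(1),'rect %.1f %.1f %.0fx%.0f ang %.1f'%(cx,cy,w,h,a))
c=lambda l:np.array(l)/4+[310,40]
fit(c([(85,190),(322,72),(346,157),(118,270)]))
fit(np.array([(508,292),(594,258),(603,285),(516,316)])/f)
fit(c([(345,522),(560,432),(585,497),(365,590)]))
```

```text
mean [470.8 204.9] rect 470.7 205.3 88x30 ang 114.2
mean [614.3 199.3] rect 614.0 199.6 88x29 ang 109.1
mean [592.6 305.8] rect 592.2 306.4 89x29 ang 112.0
```

>>> send_rows(commands="45 0 0 0 1;45 0 0 0 1;45 0 0 0 1;45 0 0 0 1;45 0 0 0 1;45 0 0 0 1;45 0 0 0 1;45 0 0 0 1;45 0 0 0 1;45 0 0 0 1;45 0 0 0 1;45 0 0 0 1;45 0 0 0 1;45 0 0 0 1;45 0 0 0 1;45 0 0 0 1;45 0 0 0 1;45 0 0 0 1;45 0 0 0 1;45 0 0 0 1")

```text
t: 10.5
tcp_pos: [0.5754, 0.051, 0.3016]
tool_rot: [0.661, 0.751, 0.0, -0.0]
force: [0.7, 1.3, -0.6]
finger_gap: 0.53
gripper_force: 0.0
```

>>> send_rows(commands="45 0 0 0 1;45 0 0 0 1;45 0 0 0 0.5;45 -1 -0.25 0 0;45 -1 0 0 0;45 -1 0 0 0;45 -1 0 1 0;45 0 0 1 0;45 0 0 1 0;45 0 0 1 0;45 0 0 1 0;45 0 0 1 0;45 0 0 1 0;45 0 0 1 0;45 0 0 1 0;45 0 0 0 0")

```text
t: 11.83
tcp_pos: [0.5645, -0.0282, 0.1182]
tool_rot: [0.722, 0.691, -0.002, -0.003]
force: [-1.0, -0.0, 0.1]
finger_gap: 0.527
gripper_force: 0.0
```

>>> send_rows(commands="45 -0.15 0.2 0.9 0;45 0 0 1 0;45 0 0 0.9 0;45 0 0 0 0;10 0 0 0 0;10 0 0 0 0;10 0 0 0 0;10 0 0 0 0;10 0 0 0 0", grip_force=30)

```text
t: 12.58
tcp_pos: [0.5719, -0.0324, 0.0668]
tool_rot: [0.722, 0.691, 0.001, 0.001]
force: [-0.6, 0.3, 5.8]
finger_gap: 0.236
gripper_force: 29.8
```

>>> send_rows(commands="10 0.3 0 0 0;10 0.4 0 0 0;10 0.4 0 0 0;10 0.4 0 0 0;10 0.4 0 0 0;10 0.4 0 0 0;10 0.3 0 0 0;10 0 0 0 0")

```text
t: 13.25
tcp_pos: [0.5741, 0.0202, 0.0668]
tool_rot: [0.722, 0.692, 0.001, 0.001]
force: [-0.6, -0.0, 6.7]
finger_gap: 0.234
gripper_force: 29.9
```

>>> send_rows(commands="10 0.2 0 0 0;10 0.2 0 0 0;10 0 0 0 0")

```text
t: 13.5
tcp_pos: [0.5744, 0.0273, 0.0668]
tool_rot: [0.722, 0.692, 0.0, 0.001]
force: [-0.6, -1.2, 6.2]
finger_gap: 0.235
gripper_force: 29.9
```

>>> send_rows(commands="10 0.2 0 0 0;10 0 0 0 0;10 0 0 0 0")

```text
t: 13.75
tcp_pos: [0.5745, 0.0286, 0.0668]
tool_rot: [0.722, 0.692, -0.001, 0.002]
force: [-2.6, -10.9, 5.5]
finger_gap: 0.237
gripper_force: 29.9
```

>>> send_rows(commands="45 -0.1 0 0 0;45 0 0 0 0;45 0 0 0 0;45 0 0 -0.5 0;45 0 0 -1 0;45 0 0 -1 0;45 0 0 -1 0;45 0 0 -1 0;45 0 0 -1 0;45 0 0 -1 0;45 1 -0.6 -1 0;45 1 -0.6 0 0;45 1 -0.6 0 0;45 1 -0.6 0 0;45 1 -0.6 0 0;45 1 -0.6 0 0;45 1 -0.6 0 0;45 1 -0.6 0 0;45 0.6 -0.8 0 0;45 0 0 0 -1")

```text
t: 15.42
tcp_pos: [0.4656, 0.2089, 0.2157]
tool_rot: [0.696, 0.718, -0.001, -0.001]
force: [-0.1, -0.9, 0.1]
finger_gap: 0.527
gripper_force: 0.0
```

>>> send_rows(commands="45 0 0 0 -1;45 0 0 0 -1;45 0 0 0 -1;45 0 0 0 -1;45 0 0 0 -1;45 0 0 0 -0.65;45 0 0 0 0;45 0 0 0 0")

```text
t: 16.08
tcp_pos: [0.4693, 0.2067, 0.2158]
tool_rot: [0.544, 0.839, 0.0, 0.0]
force: [0.1, -0.3, 0.7]
finger_gap: 0.527
gripper_force: 0.0
```

Run:
```python
from h import *
w=snap('wrist','w3')
cv2.imwrite('pics/w3v.png',cv2.resize(w['pixels'][:,:,::-1],(800,600)))
r=readout.sense();print(r['tcp_pos'],R.from_quat(r['tool_rot']).as_matrix()[:,1])
s=w
def box(x,y,a):
    a=np.radians(a);u=np.array([np.cos(a),np.sin(a)]);v=np.array([-u[1],u[0]])
    return [(*(np.array([x,y])+i*.045*u+j*.015*v),.018) for i,j in((1,1),(1,-1),(-1,-1),(-1,1))]
for b in((.471,.205,114),(.614,.199,109),(.592,.306,112)): print((proj(s,box(*b))*1.5625).round().tolist())
```

```text
[0.46940096 0.20659978 0.21568668] [9.13258768e-01 4.07379731e-01 4.20473163e-04]
[[379.0, 217.0], [420.0, 217.0], [419.0, 334.0], [380.0, 334.0]]
[[552.0, 300.0], [590.0, 304.0], [567.0, 407.0], [532.0, 405.0]]
[[594.0, 157.0], [635.0, 159.0], [615.0, 282.0], [577.0, 280.0]]
```

View pics/w3v.png

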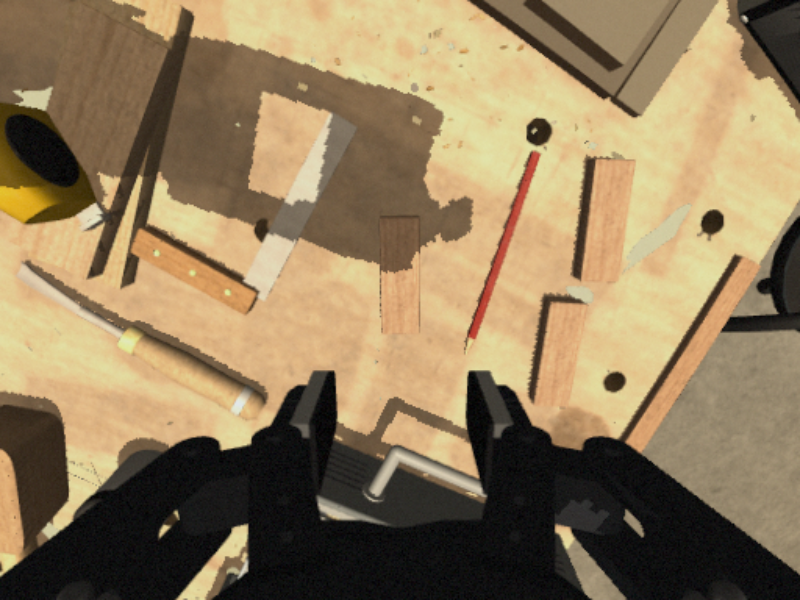

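The blank's top face spans (380..419, 217..334), matching the prediction to within a pixel. The other two blanks haven't moved.

>>> send_rows(commands="45 -0.1 0 1 0;45 0 0 1 0;45 0 0 1 0;45 0 0 1 0;45 0 0 1 0;45 0 0 1 0;45 0 0 1 0;45 0 0 1 0;45 0 0 0.8 0;45 0 0 0.5 0;45 0 0 0.4 0;45 0 0 0.4 0;45 0 0 0 0")

```text
t: 17.22
tcp_pos: [0.47, 0.2045, 0.0124]
tool_rot: [0.544, 0.839, -0.0, -0.0]
force: [-1.3, 0.4, 0.4]
finger_gap: 0.525
gripper_force: 0.0
```

>>> send_rows(commands="20 0 0 0 0;20 0 0 0 0;20 0 0 0 0;20 0 0 0 0;20 0 0 0 0", grip_force=40)

```text
t: 17.63
tcp_pos: [0.4707, 0.2046, 0.0138]
tool_rot: [0.544, 0.839, 0.0, 0.0]
force: [0.2, 0.2, 2.1]
finger_gap: 0.339
gripper_force: 39.8
```

>>> send_rows(commands="20 0 0 -0.4 0;20 0 0 -0.7 0;20 0 0 -1 0;20 0 0 -1 0;20 0 0 -1 0;20 0 0 -1 0;20 0 0 -1 0;20 0 0 -1 1;20 0 0 0 1;20 0 0 0 1;20 0 0 0 1;20 0 0 0 1;20 0 0 0 1;20 0 0 0 0.65;20 0 0 0 0")

```text
t: 18.88
tcp_pos: [0.47, 0.2045, 0.1559]
tool_rot: [0.723, 0.691, 0.0, 0.0]
force: [-0.5, 0.8, 0.5]
finger_gap: 0.334
gripper_force: 39.5
```

>>> send_rows(commands="20 -0.6 0.2 0 0;20 -1 0.2 0 0;20 -1 0.2 0 0;20 -1 0.2 0 0;20 -1 0.2 0 0;20 -1 0.2 0 0;20 -1 0.2 0 0;20 -1 0.2 0 0;20 -1 0.2 0 0;20 -1 0.2 0 0;20 -1 0.2 0 0;20 -1 0.2 0 0;20 -1 0.2 0 0;20 -0.6 0 0 0;20 0 0 0 0;20 0 0 0 0")

```text
t: 20.22
tcp_pos: [0.5102, -0.0615, 0.1554]
tool_rot: [0.723, 0.691, 0.0, -0.0]
force: [-0.4, -0.3, -0.7]
finger_gap: 0.341
gripper_force: 39.5
```

>>> send_rows(commands="20 -0.2 0 0.5 0;20 0 0 1 0;20 0 0 1 0;20 0 0 0.5 0;20 0 0 0 0")

```text
t: 20.63
tcp_pos: [0.5084, -0.064, 0.0929]
tool_rot: [0.722, 0.692, -0.001, -0.003]
force: [0.2, 0.4, -0.4]
finger_gap: 0.335
gripper_force: 39.6
```

Run:
```python
from h import *
w=snap('wrist','w4')
cv2.imwrite('pics/w4v.png',cv2.resize(w['pixels'][:,:,::-1],(800,600)))
print(readout.sense()['tcp_pos'])
```

```text
[ 0.50935263 -0.06442013  0.09403803]
```

View pics/w4v.png

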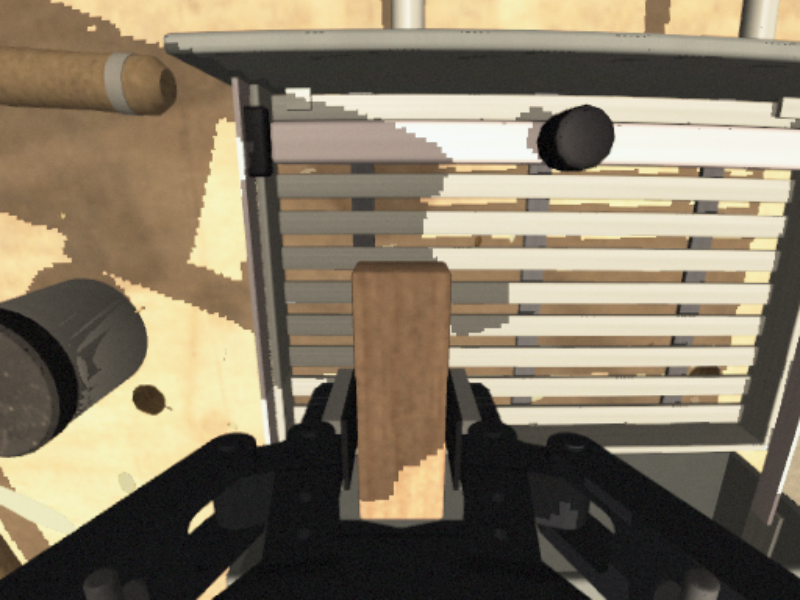

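The blank is held square at (402,390), with the bar parked at row 145 and the knob at (580,138).

>>> send_rows(commands="20 0 0 1 0;20 0 0 1 0;20 0 0 0.5 0;20 0 0 0.3 0;20 0 0 0 0")

```text
t: 21.1
tcp_pos: [0.5102, -0.0652, 0.0388]
tool_rot: [0.722, 0.692, -0.0, -0.001]
force: [-0.7, -0.3, 0.0]
finger_gap: 0.339
gripper_force: 39.6
```

>>> send_rows(commands="20 0 0 0.12 0;20 0 0 0 0;42 0 0 0 0;42 0 0 0 0;42 0 0 0 0;42 0 0 -0.5 0;42 0 0 -1 0;42 0 0 -1 0;42 0 0 -1 0;42 0 0 -1 0;42 0 0 -1 0;42 0 0 -1 0;42 1 0.35 -1 0;42 1 0.35 0 0;42 1 0.35 0 0;42 1 0.35 0 0;42 1 0.35 0 0;42 1 0.35 0 0;42 1 0.35 0 0;42 1 0.35 0 0")

```text
t: 22.77
tcp_pos: [0.5735, 0.0929, 0.1879]
tool_rot: [0.722, 0.691, 0.0, 0.0]
force: [0.4, -0.6, 0.4]
finger_gap: 0.492
gripper_force: 0.0
```

>>> send_rows(commands="42 1 0.35 0 0;42 1 0.35 0 0;42 1 0.35 0 0;42 1 0.35 0 0;42 1 0.35 0 0;42 0.4 0 0 0;42 0 0 0 -1;42 0 0 0 -1;42 0 0 0 -1;42 0 0 0 -1;42 0 0 0 -1;42 0 0 0 -0.4;42 0 0 0 0;42 0 0 0 0")

```text
t: 23.93
tcp_pos: [0.6127, 0.1978, 0.1874]
tool_rot: [0.581, 0.814, -0.0, -0.0]
force: [0.7, 0.3, 0.0]
finger_gap: 0.49
gripper_force: 0.0
```

```bash
cat > look.py <<'E'
import sys
from h import *
n=sys.argv[1]; w=snap('wrist',n)
cv2.imwrite('pics/'+n+'v.png',cv2.resize(w['pixels'][:,:,::-1],(800,600)))
r=readout.sense();print(r['tcp_pos'].round(4),R.from_quat(r['tool_rot']).as_matrix()[:2,:2].round(3).tolist())
def box(x,y,a):
    a=np.radians(a);u=np.array([np.cos(a),np.sin(a)]);v=np.array([-u[1],u[0]])
    return [(*(np.array([x,y])+i*.045*u+j*.015*v),.018) for i,j in((1,1),(1,-1),(-1,-1),(-1,1))]
for b in((.614,.199,109),(.592,.306,112)): print((proj(w,box(*b))*1.5625).round().tolist())
E
python3 look.py w5
```

```text
[0.6128 0.1978 0.1873] [[-0.326, 0.945], [0.945, 0.326]]
[[378.0, 217.0], [424.0, 217.0], [422.0, 344.0], [380.0, 344.0]]
[[396.0, 39.0], [445.0, 36.0], [449.0, 187.0], [403.0, 190.0]]
```

View pics/w5v.png

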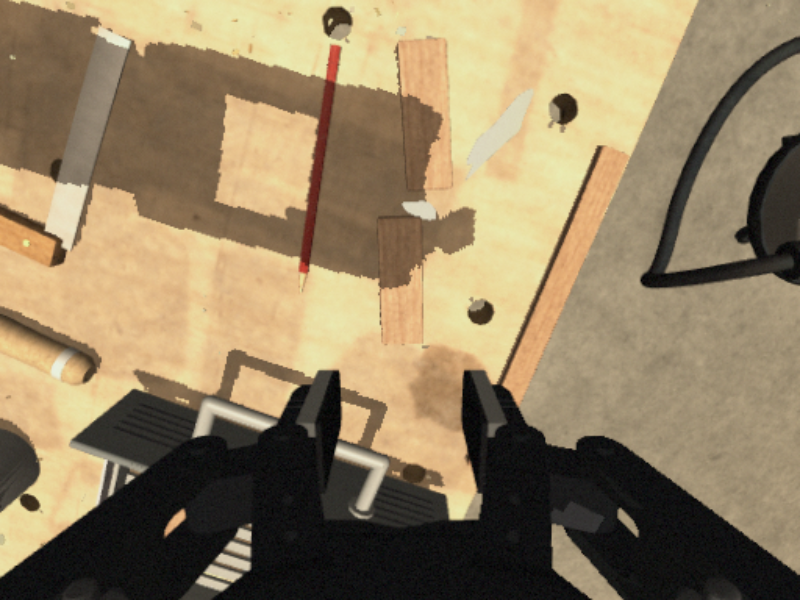

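The blank is at (378..423, 217..344), as predicted.

>>> send_rows(commands="42 0 0.08 1 0;42 0 0 1 0;42 0 0 1 0;42 0 0 1 0;42 0 0 1 0;42 0 0 1 0;42 0 0 1 0;42 0 0 0.7 0;42 0 0 0.5 0;42 0 0 0.5 0;42 0 0 0 0;20 0 0 0 0;20 0 0 0 0;20 0 0 0 0;20 0 0 0 0;20 0 0 0 0")

```text
t: 25.32
tcp_pos: [0.6151, 0.1989, 0.0136]
tool_rot: [0.58, 0.815, 0.0, 0.0]
force: [0.1, 0.6, -0.3]
finger_gap: 0.337
gripper_force: 41.9
```

>>> send_rows(commands="20 0 0 -0.4 0;20 0 0 -0.7 0;20 0 0 -1 0;20 0 0 -1 0;20 0 0 -1 0;20 0 0 -1 0;20 0 0 -1 0;20 0 0 -1 1;20 0 0 0 1;20 0 0 0 1;20 0 0 0 1;20 0 0 0 1;20 0 0 0 0.4;20 0 0 0 0;20 0 0 0 0")

```text
t: 26.57
tcp_pos: [0.6149, 0.1988, 0.1561]
tool_rot: [0.722, 0.692, 0.001, 0.0]
force: [0.1, 0.1, 0.2]
finger_gap: 0.336
gripper_force: 42.0
```

>>> send_rows(commands="20 -0.6 0.1 0 0;20 -1 0.1 0 0;20 -1 0.1 0 0;20 -1 0.1 0 0;20 -1 0.1 0 0;20 -1 0.1 0 0;20 -1 0.1 0 0;20 -1 0.1 0 0;20 -1 0.1 0 0;20 -1 0.1 0 0;20 -1 0.1 0 0;20 -1 0.1 0 0;20 -1 0.1 0 0;20 -0.8 0.1 0 0;20 0 0 0 0;20 0 0 0 0")

```text
t: 27.9
tcp_pos: [0.6308, -0.0714, 0.155]
tool_rot: [0.723, 0.691, 0.0, -0.0]
force: [0.4, 1.0, -0.3]
finger_gap: 0.34
gripper_force: 42.0
```

>>> send_rows(commands="20 0 0 1 0;20 0 0 1 0;20 0 0 1 0;20 0 0 1 0;20 0 0 1 0;20 0 0 0.5 0;20 0 0 0.3 0;20 0 0 0.15 0;20 0 0 0 0")

```text
t: 28.65
tcp_pos: [0.6311, -0.0698, 0.0361]
tool_rot: [0.722, 0.692, 0.0, 0.0]
force: [0.1, 0.6, 0.1]
finger_gap: 0.34
gripper_force: 42.0
```

>>> send_rows(commands="42 0 0 0 0;42 0 0 0 0;42 0 0 0 0;42 0 0 -0.5 0;42 0 0 -1 0;42 0 0 -1 0;42 0 0 -1 0;42 0 0 -1 0;42 0 0 -1 0;42 0 0 -1 0;42 1 -0.15 -1 0;42 1 -0.15 0 0;42 1 -0.15 0 0;42 1 -0.15 0 0;42 1 -0.15 0 0;42 1 -0.15 0 0;42 1 -0.15 0 0;42 1 -0.15 0 0;42 1 -0.15 0 0;42 1 -0.15 0 0")

```text
t: 30.32
tcp_pos: [0.6096, 0.1318, 0.1872]
tool_rot: [0.723, 0.691, 0.0, 0.0]
force: [-0.1, 0.2, -0.4]
finger_gap: 0.49
gripper_force: 0.0
```

>>> send_rows(commands="42 1 -0.15 0 0;42 1 -0.15 0 0;42 1 -0.15 0 0;42 1 -0.15 0 0;42 1 -0.15 0 0;42 1 -0.15 0 0;42 1 -0.15 0 0;42 1 -0.15 0 0;42 0.7 -0.15 0 0;42 0 0 0 -1;42 0 0 0 -1;42 0 0 0 -1;42 0 0 0 -1;42 0 0 0 -1;42 0 0 0 -1;42 0 0 0 -0.15;42 0 0 0 0;42 0 0 0 0")

```text
t: 31.82
tcp_pos: [0.5904, 0.3058, 0.1863]
tool_rot: [0.559, 0.829, 0.0, 0.0]
force: [-0.5, -0.7, 0.2]
finger_gap: 0.494
gripper_force: 0.0
```

```bash
python3 look.py w6
```

```text
[0.5904 0.3058 0.1863] [[-0.375, 0.927], [0.927, 0.375]]
[[356.0, 367.0], [397.0, 369.0], [392.0, 473.0], [354.0, 471.0]]
[[378.0, 219.0], [423.0, 219.0], [421.0, 346.0], [380.0, 346.0]]
```

View pics/w6v.png

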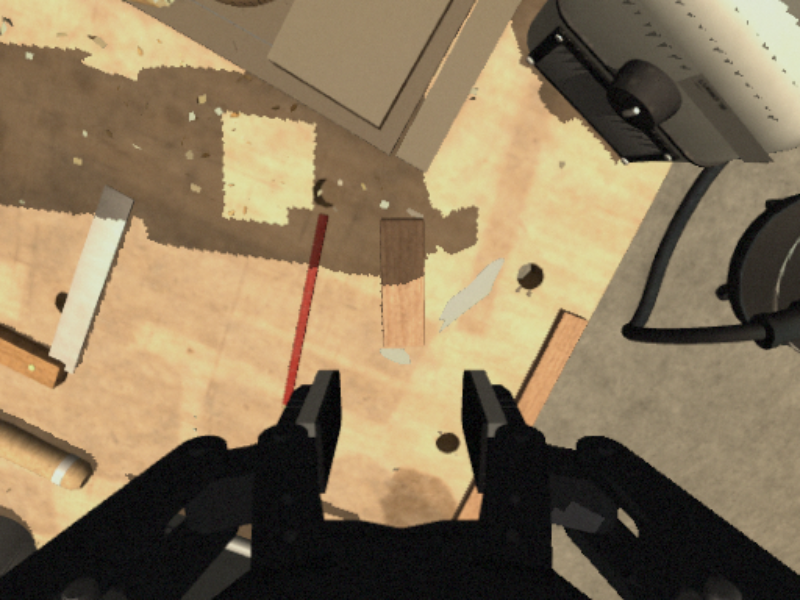

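The last blank is at (380..424, 219..346), within a pixel of the prediction.

>>> send_rows(commands="42 0 0.1 1 0;42 0 0 1 0;42 0 0 1 0;42 0 0 1 0;42 0 0 1 0;42 0 0 1 0;42 0 0 1 0;42 0 0 0.7 0;42 0 0 0.5 0;42 0 0 0.45 0;42 0 0 0 0;20 0 0 0 0;20 0 0 0 0;20 0 0 0 0;20 0 0 0 0;20 0 0 0 0")

```text
t: 33.2
tcp_pos: [0.5926, 0.3068, 0.0136]
tool_rot: [0.559, 0.829, 0.0, 0.0]
force: [-0.7, -0.1, -0.4]
finger_gap: 0.337
gripper_force: 41.8
```

>>> send_rows(commands="20 0 0 -0.4 0;20 0 0 -0.7 0;20 0 0 -1 0;20 0 0 -1 0;20 0 0 -1 0;20 0 0 -1 0;20 0 0 -1 0;20 0 0 -1 1;20 0 0 0 1;20 0 0 0 1;20 0 0 0 1;20 0 0 0 1;20 0 0 0 1;20 0 0 0 0.15;20 0 0 0 0")

```text
t: 34.45
tcp_pos: [0.5924, 0.3068, 0.1562]
tool_rot: [0.722, 0.692, 0.001, 0.0]
force: [0.2, 0.2, -0.6]
finger_gap: 0.338
gripper_force: 41.9
```

>>> send_rows(commands="20 -0.5 0 0 0;20 -1 0 0 0;20 -1 0 0 0;20 -1 0 0 0;20 -1 0 0 0;20 -1 0 0 0;20 -1 0 0 0;20 -1 0 0 0;20 -1 0 0 0;20 -1 0 0 0;20 -1 0 0 0;20 -1 0 0 0;20 -1 0 0 0;20 -1 0 0 0;20 -1 0 0 0;20 -1 0 0 0;20 -1 0 0 0;20 -1 0 0 0;20 -1 -0.2 0 0;20 -0.3 0 0 0")

```text
t: 36.12
tcp_pos: [0.571, -0.0719, 0.1552]
tool_rot: [0.723, 0.691, -0.0, 0.0]
force: [-0.4, -0.2, -0.2]
finger_gap: 0.341
gripper_force: 41.9
```

>>> send_rows(commands="20 0 0 0 0;20 0 0 0 0;20 0 0 0 0")

```text
t: 36.37
tcp_pos: [0.5716, -0.068, 0.155]
tool_rot: [0.722, 0.692, 0.0, -0.0]
force: [0.1, 0.7, -0.2]
finger_gap: 0.34
gripper_force: 41.9
```

```bash
python3 look.py w7
```

```text
[ 0.5717 -0.0677  0.155 ] [[0.043, 0.999], [0.999, -0.043]]
[[399.0, -298.0], [456.0, -319.0], [518.0, -142.0], [463.0, -119.0]]
[[346.0, -441.0], [397.0, -443.0], [472.0, -363.0], [417.0, -342.0]]
```

View pics/w7v.png

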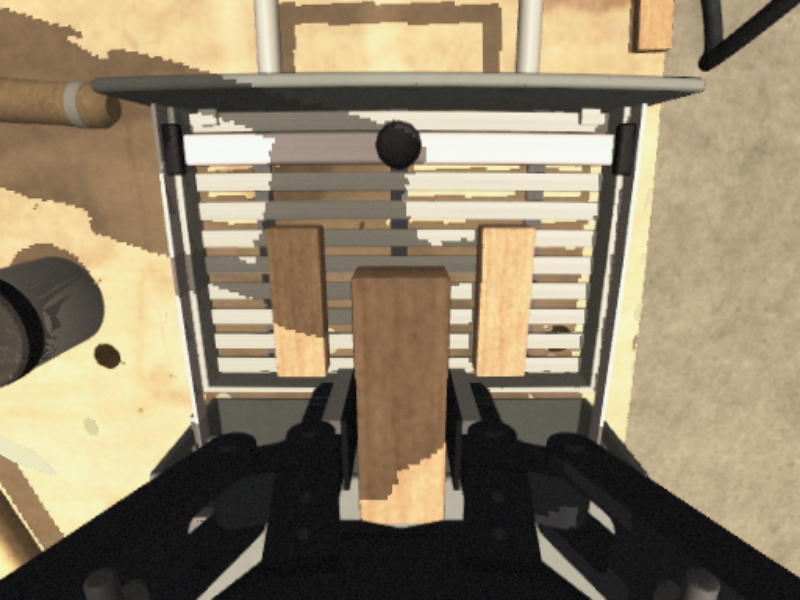

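Two blanks are in the tray, at (298,300) and (505,300), square and a few mm off the back wall. The third is held centred between them.

>>> send_rows(commands="20 0 0 1 0;20 0 0 1 0;20 0 0 1 0;20 0 0 1 0;20 0 0 1 0;20 0 0 0.5 0;20 0 0 0.3 0;20 0 0 0.15 0;20 0 0 0 0;42 0 0 0 0;42 0 0 0 0;42 0 0 0 0;42 0 0 -0.5 0;42 0 0 -1 0;42 0 0 -1 0;42 0 0 -1 0;42 0 0 -1 0;42 0 0 0 0")

```text
t: 37.92
tcp_pos: [0.5745, -0.0696, 0.1308]
tool_rot: [0.722, 0.691, 0.002, 0.004]
force: [1.2, 0.0, 0.3]
finger_gap: 0.49
gripper_force: 0.0
```

>>> send_rows(commands="42 1 -0.2 0 0;42 1 0 0 0;42 1 0 0 0;42 1 0 0 0;42 0.7 0 0 0;42 0 0 1 0;42 0 0 1 0;42 0 0 1 0;42 0 0 0.4 0;42 0 0 0 0;10 0 0 0 0;10 0 0 0 0;10 0 0 0 0;10 0 0 0 0;10 0 0 0 0", grip_force=30)

```text
t: 39.17
tcp_pos: [0.5742, 0.025, 0.0589]
tool_rot: [0.723, 0.691, 0.002, 0.002]
force: [6.1, 1.1, -3.3]
finger_gap: 0.242
gripper_force: 30.5
```

>>> send_rows(commands="10 -0.3 0 0 0;10 -0.3 0 0 0;10 -0.3 0 0 0;10 -0.3 0 0 0;10 -0.3 0 0 0;10 -0.2 0 0 0;10 -0.1 0 0 0;10 0 0 0 0")

```text
t: 39.83
tcp_pos: [0.5726, -0.0113, 0.0589]
tool_rot: [0.723, 0.691, 0.002, 0.002]
force: [5.7, -0.0, -4.1]
finger_gap: 0.242
gripper_force: 30.6
```

>>> send_rows(commands="10 -0.1 0 0 0;10 -0.1 0 0 0;10 0 0 0 0")

```text
t: 40.08
tcp_pos: [0.5724, -0.0149, 0.0589]
tool_rot: [0.723, 0.691, 0.002, 0.002]
force: [5.4, 0.3, -4.0]
finger_gap: 0.244
gripper_force: 30.6
```

>>> send_rows(commands="10 -0.08 0 0 0;10 0 0 0 0;10 0 0 0 0")

```text
t: 40.33
tcp_pos: [0.5725, -0.0154, 0.0589]
tool_rot: [0.723, 0.691, 0.002, 0.002]
force: [6.7, 5.6, -3.6]
finger_gap: 0.245
gripper_force: 30.6
```

>>> send_rows(commands="10 -0.05 0 0 0;10 0 0 0 0;10 0.05 0 0 0;42 0 0 0 0;42 0 0 0 0;42 0 0 0 0;42 0 0 -0.6 0;42 0 0 -1 0;42 0 0 -1 0;42 0 0 -1 0;42 0 0 -1 0;42 0 0 -1 0;42 0 0 -1 0;42 1 0 0 0;42 0 0 0 0;42 0 0 0 0")

```text
t: 41.67
tcp_pos: [0.5703, 0.0041, 0.1909]
tool_rot: [0.722, 0.692, -0.0, 0.0]
force: [0.1, -0.2, -1.1]
finger_gap: 0.493
gripper_force: 0.0
```

```bash
python3 look.py w8|head -1
```

```text
[0.5702 0.0037 0.1903] [[0.043, 0.999], [0.999, -0.043]]
```

View pics/w8v.png

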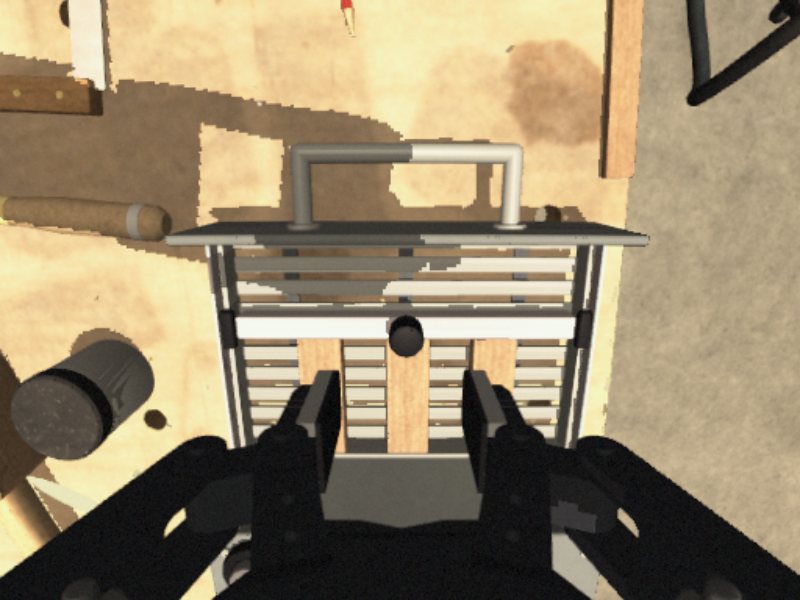

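The bar touches all three blank ends (row 338, blanks at columns 321, 407 and 495), with clear gaps between them. Next is the button.

>>> send_rows(commands="0 -0.9 -0.5 0 0;0 -0.9 -0.5 0 0;0 -1 -0.5 0 0;0 -1 -0.5 0 0;0 -1 -0.5 0 0;0 -1 -0.5 0 0;0 -1 -0.6 0 0;0 -1 -0.6 0 0;0 -0.6 0 0 0;0 0 0 0 0;0 0 0 1 0;0 0 0 1 0;0 0 0 0.6 0;0 0 0 0 0;0 0 0 0 0")

```text
t: 42.97
tcp_pos: [0.4798, -0.1597, 0.1373]
tool_rot: [0.722, 0.692, -0.0, -0.001]
force: [0.2, 0.2, -0.0]
finger_gap: 0.005
gripper_force: 0.0
```

>>> send_rows(commands="0 0 -0.53 0 0;0 0 0 0 0;0 0 0 0.6 0;0 0 0 0.2 0;0 0 0 0.2 0;0 0 0 0 0")

```text
t: 43.47
tcp_pos: [0.4688, -0.1598, 0.1178]
tool_rot: [0.722, 0.691, -0.0, -0.0]
force: [-0.2, 0.2, 0.1]
finger_gap: -0.0
gripper_force: 0.0
```

>>> send_rows(commands="0 0 0 0.15 0;0 0 0 0.15 0;0 0 0 0 0")

```text
t: 43.72
tcp_pos: [0.4691, -0.1599, 0.1122]
tool_rot: [0.722, 0.691, 0.0, 0.0]
force: [-1.3, 1.2, 3.6]
finger_gap: 0.001
gripper_force: 1.7
```

>>> send_rows(commands="0 0 0 0.1 0;0 0 0 0.1 0;0 0 0 0 0;0 0 0 0 0")

```text
t: 44.05
tcp_pos: [0.4691, -0.1599, 0.1119]
tool_rot: [0.722, 0.692, 0.0, 0.001]
force: [-6.6, 4.6, 36.0]
finger_gap: -0.001
gripper_force: 17.8
```

>>> send_rows(commands="0 0 0 -0.2 0;0 0 0 0 0;0 0 0 0 0;0 0 0 0 0;0 0 0 0 0;0 0 0 0 0;0 0 0 -0.5 0;0 0 0 -1 0;0 0 0 -1 0;0 0 0 -1 0;0 1 0.5 -1 0;0 1 0.5 -1 0;0 1 0.5 0 0;0 1 0.5 0 0;0 1 0.5 0 0;0 1 0.5 0 0;0 1 0.5 0 0;0 1 0.5 0 0;0 1 0.5 0 0;0 1 0.5 0 0")

```text
t: 45.72
tcp_pos: [0.5781, 0.0364, 0.2216]
tool_rot: [0.722, 0.691, -0.0, -0.0]
force: [0.1, 0.7, -0.2]
finger_gap: -0.001
gripper_force: 0.0
```

>>> send_rows(commands="0 0.5 0.2 0 0;0 0 0 0 0;0 0 0 0 0;0 0 0 0 0;0 0 0 0 0;0 0 0 0 0;0 0 0 0 0;0 0 0 0 0;0 0 0 0 0;0 0 0 0 0;0 0 0 0 0;0 0 0 0 0;0 0 0 0 0;0 0 0 0 0;0 0 0 0 0;0 0 0 0 0")

```text
t: 47.05
tcp_pos: [0.5822, 0.0453, 0.2219]
tool_rot: [0.722, 0.691, -0.0, 0.0]
force: [-0.2, 0.7, -0.7]
finger_gap: -0.002
gripper_force: 0.0
```

```bash
python3 look.py w9|head -1
```

```text
[0.5821 0.0453 0.2219] [[0.044, 0.999], [0.999, -0.044]]
```

View pics/w9v.png

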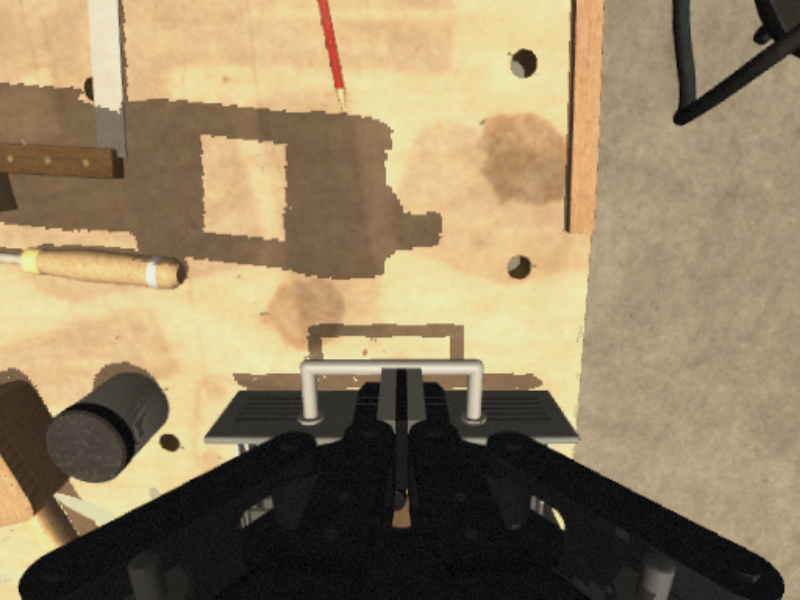

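The tray is creeping in; the handle bar now runs from (303,367) to (482,367).

```bash
python3 -c "
from h import *
w=load('w9');print(ray(w,np.array([(303,366),(482,366)])/1.5625,.064))"
```

```text
[[ 0.51225266 -0.00782201  0.064     ]
 [ 0.6384797  -0.0132373   0.064     ]]
```

>>> send_rows(commands="0 0 0 0 0;0 0 0 0 0;0 0 0 0 0;0 0 0 0 0;0 0 0 0 0;0 0 0 0 0;0 0 0 0 0;0 0 0 0 0;0 0 0 0 0;0 0 0 0 0;0 0 0 0 0;0 0 0 0 0")

```text
t: 48.1
tcp_pos: [0.5821, 0.0453, 0.2219]
tool_rot: [0.722, 0.691, -0.0, 0.0]
force: [-0.7, 0.7, -0.2]
finger_gap: 0.003
gripper_force: 0.0
```

>>> send_rows(commands="0 0 -0.4 1 0;0 0 0 1 0;0 0 0 1 0;0 0 0 1 0;0 0 0 1 0;0 0 0 1 0;0 0 0 1 0;0 0 0 1 0;0 0 0 0.3 0;0 -0.5 0 0 0;0 -0.5 0 0 0;0 -0.5 0 0 0;0 -0.5 0 0 0;0 -0.4 0 0 0;0 -0.3 0 0 0;0 -0.3 0 0 0;0 -0.3 0 0 0;0 -0.3 0 0 0;0 -0.3 0 0 0;0 0 0 0 0")

```text
t: 49.77
tcp_pos: [0.5709, -0.0334, 0.056]
tool_rot: [0.723, 0.691, -0.0, 0.0]
force: [-0.4, -0.8, -1.4]
finger_gap: 0.001
gripper_force: 0.0
```

>>> send_rows(commands="0 -0.3 0 0 0;0 -0.3 0 0 0;0 -0.3 0 0 0;0 -0.3 0 0 0;0 -0.3 0 0 0;0 -0.3 0 0 0;0 -0.2 0 0 0;0 0 0 0 0")

```text
t: 50.43
tcp_pos: [0.5692, -0.0736, 0.0559]
tool_rot: [0.723, 0.691, -0.0, 0.0]
force: [0.5, -0.5, -0.2]
finger_gap: 0.001
gripper_force: 0.0
```

>>> send_rows(commands="0 -0.15 0 0 0;0 -0.15 0 0 0;0 -0.15 0 0 0;0 0 0 0 0")

```text
t: 50.77
tcp_pos: [0.5688, -0.0789, 0.056]
tool_rot: [0.723, 0.691, 0.002, -0.001]
force: [2.2, 9.2, 0.0]
finger_gap: 0.002
gripper_force: 4.8
```

>>> send_rows(commands="0 -0.1 0 0 0;0 -0.1 0 0 0;0 0 0 0 0")

```text
t: 51.02
tcp_pos: [0.5687, -0.0795, 0.056]
tool_rot: [0.724, 0.69, 0.003, -0.003]
force: [5.3, 21.0, 2.1]
finger_gap: 0.003
gripper_force: 10.3
```

>>> send_rows(commands="0 0.5 0 0 0;0 1 0 0 0;0 1 0 0 0;0 1 0 -1 0;0 1 0 -1 0;0 1 0 -1 0;0 1 0 -1 0;0 1 0 -1 0;0 0 0 -1 0;0 0 0 -1 0;0 0 0 -1 0;0 0 0 -1 0;0 0 0 -1 0;0 0 0 0 0;0 0 0 0 0;0 0 0 0 0")

```text
t: 52.35
tcp_pos: [0.5743, 0.0645, 0.2551]
tool_rot: [0.722, 0.691, -0.001, -0.0]
force: [1.1, 0.5, 0.7]
finger_gap: 0.0
gripper_force: 0.0
```

Run:
```python
from h import *
b=snap('side','d9');w=snap('wrist','w10')
cv2.imwrite('pics/d9v.png',cv2.resize(np.vstack([b['pixels'][100:300,180:480],cv2.resize(w['pixels'],(300,225))])[:,:,::-1],(424,600)))
```

```text
(no output)
```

View pics/d9v.png

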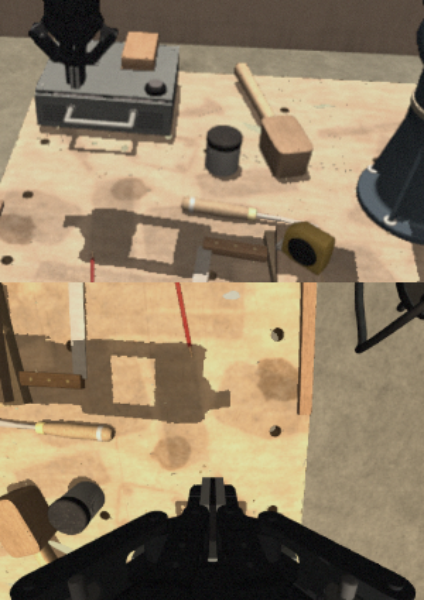

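The tray is shut: the handle is at (100,121) in the upper crop, with the panel flush. The sanding block and pencil are undisturbed.

```bash
python3 -c "
from h import *
w=load('d9');print(ray(w,[(180+66/1.413,100+120/1.412),(180+134/1.413,100+123/1.412)],.06))
print(sign_off())"
```

```text
[[ 0.63000608 -0.1019403   0.06      ]
 [ 0.50283784 -0.1043352   0.06      ]]
the job is handed in; nothing more can be done
None
```

All three blanks are in the tray with the bar against their ends, the tray is pushed fully home, and the job was handed in at about 52 s.

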